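# Screw home the seal ring of a food processor

## Task

The coarse-threaded seal retaining ring round the food processor's drive spindle has been left loose. Take the two-pin spanner from its white holder, seat both pins fully in the ring's two holes and screw the ring clockwise until it is fully home, keeping the spanner down in the holes and using only a light hand so that nothing is forced; then stand the spanner back fully down in its holder and let go. Leave everything else on the table where it is.

Things in the scene. Friction and masses are not known exactly. Their poses are not given: they have to be found in the camera images.
- processor: food processor base, bowl taken off, fixed. Origin on the table below the drive spindle's axis, z up. Aluminium deck x -100 to 120 mm, y -118 to 118, top 95 mm high; white motor tower x -85 to 105, y 115 to 265, 237 mm high. Upright 16 mm column at x -60, y 105 mm, 192 mm high
- boss_top (a point): centre of the top of the round steel boss on the deck, on the spindle's axis, 115 mm above the table. The boss is 110 mm across; in its 68 mm bore lies the brass retaining ring. The spindle (18 mm diameter, dogs 23 mm across) stands up through the ring to 15 mm above this point
- ring_face (a point): centre of the ring's upper face; sinks with the ring, does not turn with it. Ring 62 mm outside, 28 inside, 8 thick, with two 8 mm through holes on one diameter, 23 mm from the axis. Their direction is not given: at the start their line is within 0.45 rad of the processor's y axis. Starts 1.8 to 3.2 mm above home (home: 107 mm above the table), sinks 4 mm per rad turned clockwise seen from above
- ring_home (a point): where the centre of the ring's face is once the ring is home, on the axis 107 mm above the table. The ring turns against about 0.2 N m, stays where left, and meets a hard stop when home, 0.45 to 0.8 rad from its start; over 1 N m there, or 60 N on the ring in all, is forcing it. Pressing over 10 N while feeling for the holes can drag the ring round
- spanner: steel two-pin spanner, 0.3 kg, upright. Origin midway between the pins' shoulders, z up, pins on its y axis, alike both ways round. Pins 6 mm diameter, reaching from z 0 to -7 mm at y -23 and 23; legs of 11 mm diameter above them, z 0 to 34, whose shoulders rest on the ring when the pins are fully in; bridge plate 30 x 72 mm (x, y), z 34 to 44; stem 16 mm
- handle_mid (a point): middle of the spanner's blue cross handle, 91 mm above the spanner's origin on its z axis: 20 mm thick in the spanner's x, 100 mm long in y, 22 mm high.
- holder: white plastic block fixed to the table, 46 x 110 mm (x, y), 45 mm high; origin on the table under its middle. The spanner's legs stand in its pocket and the bridge plate rests on its top, the spanner's origin then 11 mm above the table, its y axis along the holder's y, either way round
- pocket (a point): centre of the mouth of the holder's pocket, 45 mm above the table: 17 x 63 mm (holder's x, y), 42 mm deep
- old_seal: bystander: black rubber ring, 60 mm outside, 8 mm high; origin under its centre
- bowl_a: bystander: dark red soup bowl, 116 mm diameter, 52 mm high; origin under its centre
- bowl_b: bystander: dark red soup bowl, 116 mm diameter, 52 mm high; origin under its centre
- grease_jar: bystander: small white jar with a red cap, 60 mm diameter, 55 mm high; origin under its centre
- screwdriver: bystander: screwdriver lying on the table; origin underneath
There are look-alikes about, which are no part of the job. What is shaped like the holder but yellow is not meant.

How it is judged:
On the way, in this order (a step that is already met when the one before it is completed fails the run):
1. both pins of the spanner are in the ring's holes (z of spanner in the frame of ring_face below 0.003 m and horizontal distance between spanner and ring_face below 0.004 m and angle between spanner's own z axis and vertical below 0.1 rad), for 0.1 s.
2. the ring is screwed home with the spanner still in it (z of ring_face in the frame of processor below 0.1075 m and z of spanner in the frame of ring_face below 0.004 m and horizontal distance between spanner and ring_face below 0.004 m), for 0.2 s.
At the end, for the whole second after the job is handed in: The ring is home (its face within 0.5 mm of its lowest height, 107 mm above the table), and the spanner stands upright (within 0.1 rad), at rest and released in its holder: within 8 mm of the pocket's centre and its origin less than 14 mm above the table (11 mm when fully down) (z of ring_face in the frame of processor below 0.1075 m and horizontal distance between spanner and holder below 0.008 m and z of spanner in the frame of holder below 0.014 m and angle between spanner's own z axis and vertical below 0.1 rad and linear speed of spanner below 0.02 m/s); the robot touches nothing.
It fails at once if the spanner is forced: it bears on the processor and its ring with more than 60 N, all contacts added up (contact force between spanner and processor above 60 N).
It fails at once if a bystander is moved by more than 30 mm (distance of any of old_seal, bowl_a, bowl_b, grease_jar, screwdriver from where it was at the start of the episode above 0.03 m).
It also fails if it takes over 69 s, if anything falls off the work surface, if the arm or the gripper's body presses on something with over 40 N, if the wrist force passes 120 N, or if a joint passes its speed limit or range.

## Robot

A 6-joint arm with a two-finger parallel gripper is mounted at the origin on the work surface. World frame = base frame: x ahead of the robot, y to its left, z up, the work surface at z = 0. Lengths are in m, angles in rad, forces in N, time in s.
With the tool pointing down it reaches from about 0.35 to 0.975 m from the base axis. Payload 4.9 kg.
Tool frame: the origin (TCP) lies on the centre line of the jaws, within the pads' length; the fingertips stand manip.tip_reach ahead of it and the grasp point (between the pads) is the TCP (manip.tip_reach is the distance from the TCP to the fingertips, in m); z points along the fingers, y is the line along which they close (so a half turn about z gives the same grasp; the last joint's range is limited). The gripper opens to 85 mm and grips with 20 to 120 N. Pads are 22 mm wide; open, the fingers measure 114 mm over their backs; the gripper's body (76 mm by 85 mm) begins 54 mm behind the grasp point. The pads swing forward as they close: fully open they stand 13 mm farther back than shut.
Start: joints at [1.028, 0.053, 1.613, -0, 1.476, -0.119], TCP at [0.257, 0.57, 0.25] pointing down, gripper open.
Joint ranges: [-3.01, 3.01], [-1.01, 2.22], [0.06, 2.58], [-1.02, 4.17], [0.09, 2.62], [-3.14, 3.14]. Speed limits (rad/s): [2.57, 2.57, 3.14, 3.14, 3.14, 3.14].

## Interface

Orientations are given as a unit quaternion [w, x, y, z].
In Python, from plant import manip gives the robot as it stands. The module is installed in compiled form; this text tells all that it offers.
- The arm moves only by the tool move_arm, never from a script. Its argument "rows" is a list of rows, each a list of 7 numbers: the shift along the tool's x, y, z in cm, then the turn, a rotation vector about the tool's x, y, z in degrees, then the opening, from -1 (shut) to 1 (fully open). In form: [[tx, ty, tz, ax, ay, az, jaw], ...]. A call has 1 to 20 rows; each row shifts and turns the commanded pose from where the row before left it, along the tool's axes as they then stand; what a row does not reach is not made up. A row lasts 1/12 s, in which the tool goes at most 41.7 mm and 7.16 degrees, less where a joint would pass 70% of its speed; a pose out of reach is approached as far as the arm can. A call is refused whole if a number of a shift passes 4.17 or a number of a turn 7.16, either way. A call with a gripper value outside its range is refused whole. The fingers move at their own pace and stop on an object; the grip force is fixed at half the most. Time passes only in rows, so rows that do not move let the fingers close. It gives the time, the measured TCP pose, the force, the opening and the grip force at its end, in the units of the state.
- manip.state(): the state, without advancing time (a new reading comes with each control period).
- manip.grab_frame(name): name is "side" or "top"; returns a dict with "img" (384x512x3 uint8, blue, green, red), "mtx" (3x3 intrinsics, pixels), "R" (3x3) and "t" (3): a world point X has camera coordinates R X + t. Camera axes: x right, y down, z forward; pixel columns grow to the right and rows downward; lengths in m; the calibration is good to about 2 mm. A picture is of the moment at which its call begins. There is no depth.
- manip.job_done(): hands the job in; it is judged then, once.
The state is a dict: "time": time; "joint_pos": joint angles; "joint_vel": joint speeds; "joint_efforts": joint torques, N m; "tool_pos": TCP position; "tool_rot": TCP orientation; "contact_force": force on the tool from outside, world axes, zero at the start; "ft_torque": the same for the moment, N m; "gripper_width": opening from 0.0 (shut) to 1.0 (fully open); "grasp_force": force on a finger pad.
Only numpy, scipy, OpenCV 4.12 (cv2) and the standard library are available. Lean on these libraries where they do the work, as an engineer would, in place of code of your own. Each camera call takes 0.05 s, during which the arm holds its last target. There are 200 camera calls.

## Working session

There is one attempt and no reset: what is moved stays moved. The work goes in short steps, Python scripts to look and compute and a tool call to move; the robot and the scene stay as the last step left them, time stands still between calls to the robot, and variables do not carry over. Pictures are saved under pics/ and viewed, at most 10 in all, crops included, and the job is handed in when it is done.

Besides the shell and the picture viewer there is one more tool, called after ">>>" by a JSON object that holds its "method" and its "body", one argument or row to a line. move_arm: Moves the arm, as the interface text tells. Its arguments: {"type":"object","properties":{"rows":{"type":"array","items":{"type":"array","items":{"type":"number"}}}},"required":["rows"]}

```bash
mkdir -p pics
python3 - <<'E'
from plant import manip
import cv2, pickle
s=manip.state(); print(s, manip.tip_reach)
d={}
for n in("side","top"):
    f=manip.grab_frame(n); d[n]=f; cv2.imwrite(f"pics/{n}0.png",f["img"]); print(n,f["mtx"].tolist(),f["R"].round(3).tolist(),f["t"].round(3).tolist())
pickle.dump(d,open("f0.pkl","wb"))
E
```

```text
{'time': 0.0, 'joint_pos': array([ 1.02799941e+00,  5.33410678e-02,  1.61428740e+00, -3.41368613e-06,
        1.47602177e+00, -1.18996077e-01]), 'joint_vel': array([-3.96645566e-04, -1.89815619e-03,  4.57829229e-04,  8.37487609e-05,
       -4.96718579e-04,  1.56331314e-03]), 'joint_efforts': array([-3.81518585e-04, -3.93687594e+01, -3.70175278e+01, -1.77546635e-04,
        7.20072974e-03,  4.34122242e-06]), 'tool_pos': array([0.25671012, 0.56920207, 0.24907672]), 'tool_rot': array([-3.32639415e-04,  2.10317922e-01,  9.77632504e-01, -9.73536374e-04]), 'contact_force': array([-0.03731695, -1.04277408, -0.67003278]), 'ft_torque': array([-0.02450947,  0.00346464, -0.02560122]), 'grasp_force': 0.0, 'gripper_width': 1.0018519522315494} 0.019
side [[483.1732159825771, 0.0, 260.305618548624], [0.0, 483.1732159825771, 195.2929171100416], [0.0, 0.0, 1.0]] [[0.923, -0.384, 0.008], [-0.262, -0.644, -0.719], [0.281, 0.662, -0.695]] [-0.576, 0.125, 1.118]
top [[432.7702815207974, 0.0, 256.25021050432275], [0.0, 432.7702815207974, 193.7306772266546], [0.0, 0.0, 1.0]] [[-0.011, -1.0, 0.019], [-0.997, 0.009, -0.078], [0.078, -0.02, -0.997]] [-0.168, 0.55, 1.214]
```

View pics/side0.png

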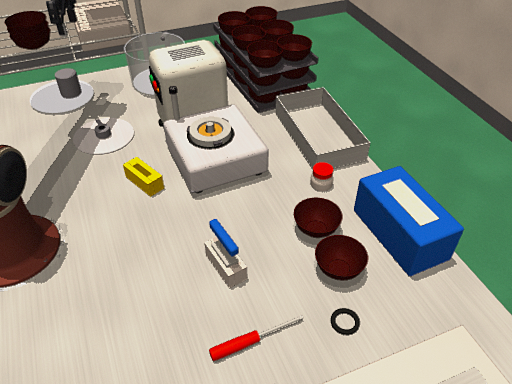

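View pics/top0.png

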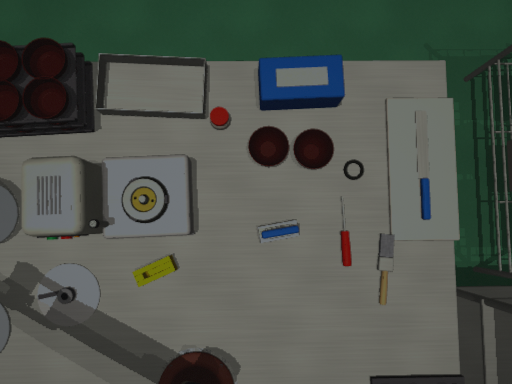

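The side view shows the spanner with its blue handle in the white holder near (223,240) and the brass ring at (210,128). In the top view the handle is at (280,231), the ring at (144,199), and the yellow look-alike holder at (155,271). Next I'll measure the handle, holder, boss and ring holes.

```bash
cat > h.py <<'E'
import cv2, numpy as np
from plant import manip
def grab(n,k=6):
    fs=[manip.grab_frame(n) for _ in range(k)]; f=fs[-1]
    f["img"]=np.mean([g["img"].astype(float) for g in fs],0).round().astype(np.uint8); return f
def ray(f,uv):
    d=f["R"].T@np.linalg.solve(f["mtx"],[uv[0],uv[1],1]); return -f["R"].T@f["t"],d
def onz(f,uv,z):
    c,d=ray(f,uv); return c+d*(z-c[2])/d[2]
def proj(f,X):
    p=f["mtx"]@(f["R"]@np.asarray(X)+f["t"]); return p[:2]/p[2]
def cross(fa,ua,fb,ub):
    A=[];b=[]
    for f,u in((fa,ua),(fb,ub)):
        c,d=ray(f,u); d/=np.linalg.norm(d); P=np.eye(3)-np.outer(d,d); A.append(P); b.append(P@c)
    return np.linalg.lstsq(np.vstack(A),np.hstack(b),rcond=None)[0]
def blob(m,box):
    M=np.zeros_like(m); x0,y0,x1,y1=box; M[y0:y1,x0:x1]=m[y0:y1,x0:x1]
    n,l,s,c=cv2.connectedComponentsWithStats(M); i=1+np.argmax(s[1:,4]); return c[i],s[i],(l==i)
E
python3 - <<'E'
from h import *
import pickle
d={n:grab(n) for n in("top","side")}; pickle.dump(d,open("f1.pkl","wb"))
B={"top":((255,215,305,245),(115,170,173,228)),"side":((195,210,260,295),(180,105,240,155))}
tiles=[]
C={}
for n,f in d.items():
    hsv=cv2.cvtColor(f["img"],cv2.COLOR_BGR2HSV)
    c,s,m=blob(cv2.inRange(hsv,(100,110,60),(125,255,255)),B[n][0]); print(n,"handle",c.round(2),s)
    C[n,'h']=c
    ys,xs=np.nonzero(m); r=cv2.minAreaRect(np.c_[xs,ys].astype(np.float32)); print(r)
    if n=="top":
        bx=cv2.boxPoints(r); P=np.array([onz(f,q,0.113) for q in bx]); print(P.round(4)); print(P.mean(0))
    c,s,m=blob(cv2.inRange(hsv,(15,110,60),(35,255,255)),B[n][1]); print(n,"brass",c.round(2),s); C[n,'b']=c; print(onz(f,c,.1095))
    for b in B[n]:
        x0,y0,x1,y1=b; k=min(400/(x1-x0),300/(y1-y0)); t=cv2.resize(f["img"][y0:y1,x0:x1],None,fx=k,fy=k,interpolation=cv2.INTER_CUBIC); print(n,b,"scale",k)
        T=np.zeros((300,400,3),np.uint8); T[:t.shape[0],:t.shape[1]]=t[:300,:400]; tiles.append(T)
print("handle x2",cross(d["top"],C["top","h"],d["side"],C["side","h"]),"brass",cross(d["top"],C["top","b"],d["side"],C["side","b"]))
cv2.imwrite("pics/m1.png",np.vstack([np.hstack(tiles[:2]),np.hstack(tiles[2:])]))
E
```

```text
top handle [279.93 231.42] [262 226  37  12 264]
((279.894287109375, 231.40103149414062), (7.1251983642578125, 37.19005584716797), 79.99201965332031)
[[ 0.4423 -0.1834  0.113 ]
 [ 0.4582 -0.2804  0.113 ]
 [ 0.4397 -0.2833  0.113 ]
 [ 0.4239 -0.1865  0.113 ]]
[ 0.44103992 -0.23340052  0.113     ]
top brass [143.43 198.99] [132 187  24  25 370]
[0.53027191 0.12621404 0.1095    ]
top (255, 215, 305, 245) scale 8.0
top (115, 170, 173, 228) scale 5.172413793103448
side handle [223.43 236.99] [210 219  28  37 414]
((223.3513641357422, 236.60812377929688), (41.39258575439453, 10.587091445922852), 53.97262954711914)
side brass [209.72 129.93] [198 123  24  13 181]
[0.53056193 0.12416821 0.1095    ]
side (195, 210, 260, 295) scale 3.5294117647058822
side (180, 105, 240, 155) scale 6.0
handle x2 [ 0.44128158 -0.23439917  0.10155187] brass [0.53078574 0.12650989 0.1078073 ]
```

View pics/m1.png

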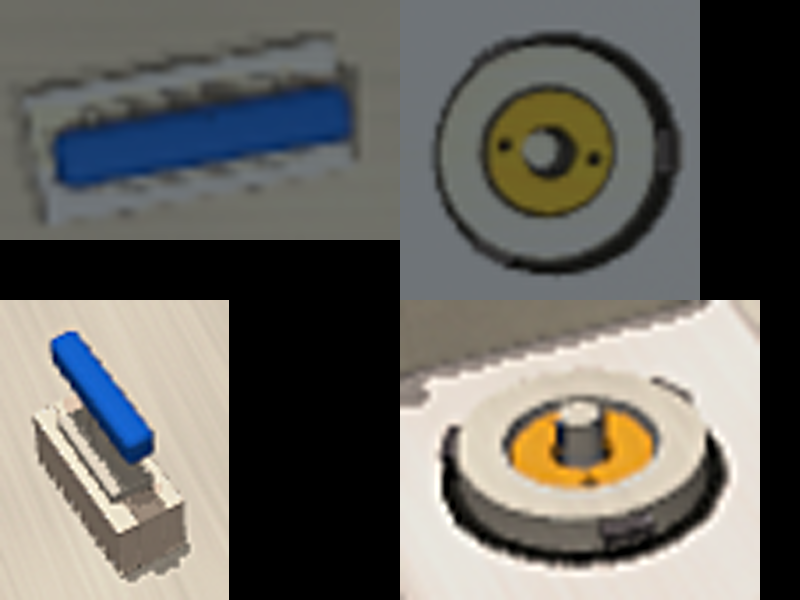

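The crops show the handle clearly, seated in the white holder and tilted slightly. The ring's two holes are at about (135.1,198.2) and (152.5,200.5) in the top view, and the side view shows one hole at about (211.5,135). Next I'll refine these and work out the first move.

```bash
cat >> h.py <<'E'
from scipy.spatial.transform import Rotation as Rn
def goal(xyz,yaw):
    """tool-frame shift (cm) and turn (deg) to spanner-grasp pose: tool z down, tool y along +-spanner x"""
    s=manip.state(); q=s["tool_rot"]; R=Rn.from_quat([q[1],q[2],q[3],q[0]]).as_matrix()
    best=None
    for k in(1,-1):
        x=np.array([np.cos(yaw),np.sin(yaw),0])*k; z=np.array([0,0,-1.]); G=np.c_[np.cross(x,z),x,z]
        rv=np.degrees(Rn.from_matrix(R.T@G).as_rotvec())
        if best is None or np.linalg.norm(rv)<np.linalg.norm(best): best=rv
    p=s["tool_pos"]; zt=R[:,1]
    print("t",round(s["time"],2),"pos",p.round(4),"yaw_tool_y",round(float(np.arctan2(zt[1],zt[0])),4),"F",s["contact_force"].round(1),"M",s["ft_torque"].round(2),"w",round(s["gripper_width"],3),"g",round(s["grasp_force"],1),"j",s["joint_pos"].round(2))
    print("shift cm (tool)",(R.T@(np.asarray(xyz)-p)*100).round(2),"turn deg",best.round(2), "world",((np.asarray(xyz)-p)*100).round(2))
E
python3 - <<'E'
from h import *
import pickle
d=pickle.load(open("f1.pkl","rb"))
f=d["top"]; g=f["img"].astype(float)
hs=[]
for u,v in((135.1,198.2),(152.5,200.5)):
    y,x=np.mgrid[int(v)-3:int(v)+5,int(u)-3:int(u)+5]; p=g[y,x,1]; w=np.clip(0.85*np.median(p)-p,0,None); w[np.hypot(x-u,y-v)>2.9]=0
    hs.append([(w*x).sum()/w.sum(),(w*y).sum()/w.sum()])
hs=np.array(hs); P=np.array([onz(f,h,.1093) for h in hs]); dd=P[0]-P[1]
print(hs,P,"len",np.linalg.norm(dd),"mid",P.mean(0),"yaw",np.arctan2(-dd[0],dd[1]))
# outlines
for n,box in(("top",(115,170,173,228)),("side",(180,105,240,155))):
    f=d[n]; hsv=cv2.cvtColor(f["img"],cv2.COLOR_BGR2HSV); c,s,m=blob(cv2.inRange(hsv,(15,110,60),(35,255,255)),box)
    ct=max(cv2.findContours(m.astype(np.uint8),cv2.RETR_EXTERNAL,cv2.CHAIN_APPROX_NONE)[0],key=len); e=cv2.fitEllipse(ct); print(n,"brass ellipse",e,onz(f,e[0],.1093))
    im=f["img"].astype(int); print(n,"boss px samples",im[int(e[0][1]),int(e[0][0])-25:int(e[0][0])+26].sum(1))
goal([0.4412,-0.2342,0.30],0.163)
E
```

```text
[[134.74097835 197.62389735]
 [152.0270381  200.31462515]] [[0.53411137 0.14914827 0.1093    ]
 [0.52655223 0.10361067 0.1093    ]] len 0.04616074266358585 mid [0.5303318  0.12637947 0.1093    ] yaw -0.16449780528421243
top brass ellipse ((143.37477111816406, 198.9928436279297), (23.226118087768555, 23.375246047973633), 78.46337890625) [0.5302701  0.12640644 0.1093    ]
top boss px samples [347 347 331 244 186 332 332 332 332 333 336 322 247 129 198 221  72  63
 157 248 280 335 336 336 339 339 317 210  99  88 102 189 251 251 251 251
 249 220 209 339 338 339 340 339 342 317 201 149 140  98 135]
side brass ellipse ((209.71482849121094, 129.2556915283203), (11.612445831298828, 23.041032791137695), 86.40419006347656) [0.53154772 0.12726643 0.1093    ]
side boss px samples [676 692 665 181 229 405 673 633 626 633 632 643 622 234 264 453 445 437
 433 433 426 247 123 204 305 306 304 292 257 199 181 340 450 436 434 428
 441 428 310 575 629 613 611 628 635 643 606  11 112 447 724]
t 0.7 pos [0.257  0.5697 0.2503] yaw_tool_y 1.147 F [ 0.2 -0.3  0.4] M [ 0.04  0.04 -0.06] w 1.003 g 0.0 j [ 1.03  0.05  1.61 -0.    1.48 -0.12]
shift cm (tool) [-49.85 -65.7   -4.97] turn deg [ 0.   -0.   56.38] world [ 18.42 -80.39   4.97]
```

>>> {"method": "move_arm", "body": {
  "rows": [
    [0, 0, -0.6, 0, 0, 7.05, 1],
    [0, 0, -0.6, 0, 0, 7.05, 1],
    [0, 0, -0.6, 0, 0, 7.05, 1],
    [0, 0, -0.6, 0, 0, 7.05, 1],
    [0, 0, -0.6, 0, 0, 7.05, 1],
    [0, 0, -0.6, 0, 0, 7.05, 1],
    [0, 0, -0.6, 0, 0, 7.05, 1],
    [0, 0, -0.6, 0, 0, 7.05, 1],
    [-3.6, 0.22, 0, 0, 0, 0, 1],
    [-3.6, 0.22, 0, 0, 0, 0, 1],
    [-3.6, 0.22, 0, 0, 0, 0, 1],
    [-3.6, 0.22, 0, 0, 0, 0, 1],
    [-3.6, 0.22, 0, 0, 0, 0, 1],
    [-3.6, 0.22, 0, 0, 0, 0, 1],
    [-3.6, 0.22, 0, 0, 0, 0, 1],
    [-3.6, 0.22, 0, 0, 0, 0, 1],
    [-3.6, 0.22, 0, 0, 0, 0, 1],
    [-3.6, 0.22, 0, 0, 0, 0, 1],
    [-3.6, 0.22, 0, 0, 0, 0, 1],
    [-3.6, 0.22, 0, 0, 0, 0, 1]
  ]
}}

```text
time: 2.37
tool_pos: [0.3529, 0.1461, 0.2986]
tool_rot: [0.0, 0.647, 0.762, 0.001]
contact_force: [0.5, 0.3, 0.9]
gripper_width: 1.001
grasp_force: 0.0
```

```bash
python3 -c "
from h import *
goal([0.4412,-0.2342,0.20],0.163)"
```

```text
t 2.37 pos [0.3529 0.1461 0.2986] yaw_tool_y 0.1633 F [0.5 0.3 0.9] M [ 0.05 -0.05  0.05] w 1.001 g 0.0 j [ 0.2  -0.6   2.07 -0.    1.68  0.03]
shift cm (tool) [-38.96   2.52   9.87] turn deg [ 0.08 -0.    0.02] world [  8.83 -38.03  -9.86]
```

>>> {"method": "move_arm", "body": {
  "rows": [
    [-3.25, 0.21, 0, 0, 0, 0, 1],
    [-3.25, 0.21, 0, 0, 0, 0, 1],
    [-3.25, 0.21, 0, 0, 0, 0, 1],
    [-3.25, 0.21, 0, 0, 0, 0, 1],
    [-3.25, 0.21, 0, 0, 0, 0, 1],
    [-3.25, 0.21, 0, 0, 0, 0, 1],
    [-3.25, 0.21, 1, 0, 0, 0, 1],
    [-3.25, 0.21, 1.5, 0, 0, 0, 1],
    [-3.25, 0.21, 1.5, 0, 0, 0, 1],
    [-3.25, 0.21, 2, 0, 0, 0, 1],
    [-3.25, 0.21, 2, 0, 0, 0, 1],
    [-3.25, 0.21, 2, 0, 0, 0, 1],
    [0, 0, 0, 0, 0, 0, 1]
  ]
}}

```text
time: 3.45
tool_pos: [0.4394, -0.2361, 0.1931]
tool_rot: [-0.004, 0.649, 0.761, -0.001]
contact_force: [-0.1, 1.9, 0.1]
gripper_width: 0.999
grasp_force: 0.0
```

```bash
python3 -c "
from h import *
goal([0.4412,-0.2342,0.102],0.163)
cv2.imwrite('pics/m2.png',cv2.resize(np.vstack([grab('top',1)['img'][190:280,210:350],grab('side',1)['img'][170:260,150:290]]),None,fx=3,fy=3))"
```

```text
t 3.45 pos [ 0.4394 -0.2361  0.1931] yaw_tool_y 0.1584 F [-0.1  1.9  0.1] M [ 0.01  0.08 -0.05] w 0.999 g 0.0 j [-0.64 -0.21  1.96 -0.    1.4  -0.8 ]
shift cm (tool) [0.12 0.26 9.11] turn deg [-0.35 -0.23 -0.27] world [ 0.18  0.19 -9.11]
```

View pics/m2.png

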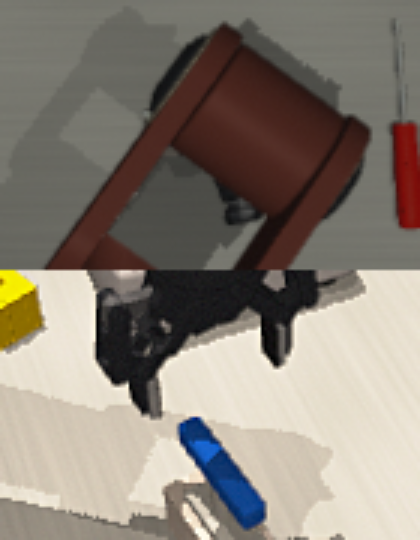

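The side view shows the open jaws above the blue handle (ends at about (213,312) and (233,340) in the full frame). The arm hides the top view here. I'm descending and gripping.

>>> {"method": "move_arm", "body": {
  "rows": [
    [0.12, 0.26, 1, 0, 0, 0, 1],
    [0, 0, 1.5, 0, 0, 0, 1],
    [0, 0, 1.5, 0, 0, 0, 1],
    [0, 0, 1.5, 0, 0, 0, 1],
    [0, 0, 1.5, 0, 0, 0, 1],
    [0, 0, 1.2, 0, 0, 0, 1],
    [0, 0, 0.9, 0, 0, 0, 1],
    [0, 0, 0, 0, 0, 0, 1],
    [0, 0, 0, 0, 0, 0, 1]
  ]
}}

```text
time: 4.3
tool_pos: [0.4435, -0.2311, 0.1074]
tool_rot: [0.0, 0.647, 0.762, 0.0]
contact_force: [0.1, -0.2, 0.6]
gripper_width: 1.001
grasp_force: 0.0
```

```bash
python3 -c "
from h import *
goal([0.4412,-0.2342,0.102],0.163)"
```

```text
t 4.3 pos [ 0.4435 -0.2311  0.1074] yaw_tool_y 0.1634 F [ 0.1 -0.2  0.6] M [-0.02  0.02  0.02] w 1.001 g 0.0 j [-0.63 -0.11  2.02  0.    1.23 -0.79]
shift cm (tool) [-0.27 -0.28  0.54] turn deg [0.01 0.   0.02] world [-0.23 -0.31 -0.54]
```

>>> {"method": "move_arm", "body": {
  "rows": [
    [-0.27, -0.28, 0.54, 0, 0, 0, 1],
    [0, 0, 0, 0, 0, 0, 1],
    [0, 0, 0, 0, 0, 0, 0],
    [0, 0, 0, 0, 0, 0, -0.5],
    [0, 0, 0, 0, 0, 0, -1],
    [0, 0, 0, 0, 0, 0, -1],
    [0, 0, 0, 0, 0, 0, -1],
    [0, 0, 0, 0, 0, 0, -1],
    [0, 0, 0, 0, 0, 0, -1],
    [0, 0, 0, 0, 0, 0, -1],
    [0, 0, 0, 0, 0, 0, -1],
    [0, 0, 0, 0, 0, 0, -1]
  ]
}}

```text
time: 5.3
tool_pos: [0.4411, -0.2348, 0.1022]
tool_rot: [0.0, 0.647, 0.762, -0.0]
contact_force: [-1.9, 0.2, 3.7]
gripper_width: 0.219
grasp_force: 59.7
```

Run:
```python
from h import *
goal([0.4412,-0.2342,0.102],0.163)
import pickle
f=grab('side',1); a=pickle.load(open("f1.pkl","rb"))["side"]
for g in(a,f):
    hsv=cv2.cvtColor(g["img"],cv2.COLOR_BGR2HSV); c,s,m=blob(cv2.inRange(hsv,(100,110,60),(125,255,255)),(195,210,260,295)); print(c,s)
cv2.imwrite('pics/m3.png',cv2.resize(f['img'][190:300,160:290],None,fx=4,fy=4))
```

```text
t 5.3 pos [ 0.4411 -0.2348  0.1022] yaw_tool_y 0.1627 F [-1.9  0.2  3.7] M [-0.01  0.31  0.02] w 0.219 g 59.7 j [-0.64 -0.11  2.03 -0.    1.22 -0.8 ]
shift cm (tool) [0.05 0.02 0.02] turn deg [-0.01  0.02 -0.02] world [ 0.01  0.06 -0.02]
[223.43478261 236.98792271] [210 219  28  37 414]
[228.60080645 243.08064516] [221 229  17  27 248]
```

View pics/m3.png

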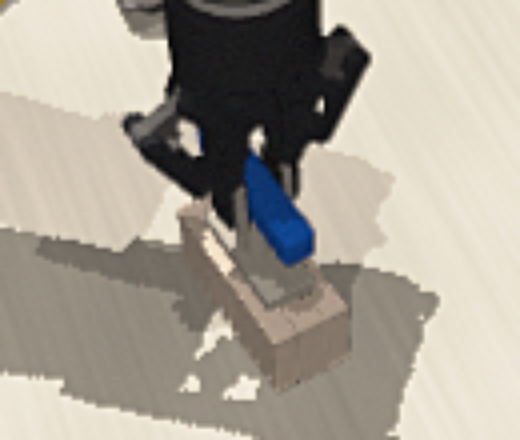

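The jaws hold the handle near its middle (near end at about (234,252) in the full frame), and the spanner is still seated in the white holder. I'm lifting it straight up, then turning to the line of the holes.

>>> {"method": "move_arm", "body": {
  "rows": [
    [0, 0, -0.5, 0, 0, 0, -1],
    [0, 0, -1, 0, 0, 0, -1],
    [0, 0, -1.2, 0, 0, 0, -1],
    [0, 0, -1.5, 0, 0, 0, -1],
    [0, 0, -1.8, 0, 0, 0, -1],
    [0, 0, -2.5, 0, 0, 0, -1],
    [0, 0, -2.5, 0, 0, 0, -1],
    [0, 0, -2.5, 0, 0, 0, -1],
    [0, 0, -2.5, 0, 0, 0, -1],
    [0, 0, -1.5, 0, 0, 0, -1],
    [0, 0, 0, 0, 0, 3.12, -1],
    [0, 0, 0, 0, 0, 3.12, -1],
    [0, 0, 0, 0, 0, 3.12, -1],
    [0, 0, 0, 0, 0, 3.12, -1],
    [0, 0, 0, 0, 0, 3.12, -1],
    [0, 0, 0, 0, 0, 3.12, -1]
  ]
}}

```text
time: 6.68
tool_pos: [0.441, -0.2344, 0.2776]
tool_rot: [0.0, 0.764, 0.646, 0.0]
contact_force: [0.0, -0.9, -3.2]
gripper_width: 0.221
grasp_force: 58.9
```

>>> {"method": "move_arm", "body": {
  "rows": [
    [1.5, 0.1, 0, 0, 0, 0, -1],
    [2.6, 0.21, 0, 0, 0, 0, -1],
    [2.8, 0.22, 0, 0, 0, 0, -1],
    [2.8, 0.22, 0, 0, 0, 0, -1],
    [2.8, 0.22, 0, 0, 0, 0, -1],
    [2.8, 0.22, 0, 0, 0, 0, -1],
    [2.8, 0.22, 0, 0, 0, 0, -1],
    [2.8, 0.22, 0, 0, 0, 0, -1],
    [2.8, 0.22, 0, 0, 0, 0, -1],
    [2.8, 0.22, 0, 0, 0, 0, -1],
    [2.8, 0.22, 0, 0, 0, 0, -1],
    [2.8, 0.22, 0, 0, 0, 0, -1],
    [2.6, 0.21, 0, 0, 0, 0, -1],
    [1.5, 0.1, 0, 0, 0, 0, -1],
    [0, 0, 0, 0, 0, 0, -1],
    [0, 0, 0, 0, 0, 0, -1],
    [0, 0, 0, 0, 0, 0, -1]
  ]
}}

```text
time: 8.1
tool_pos: [0.5278, 0.1175, 0.2772]
tool_rot: [0.0, 0.763, 0.647, -0.0]
contact_force: [0.3, -0.9, -4.1]
gripper_width: 0.225
grasp_force: 58.9
```

Run:
```python
from h import *
import pickle
goal([0.5305,0.1265,0.220],-0.1645)
f=grab('side',4); pickle.dump(f,open("f2.pkl","wb"))
cv2.imwrite('pics/m4.png',cv2.resize(f['img'][60:160,150:270],None,fx=6,fy=6,interpolation=cv2.INTER_CUBIC))
```

```text
t 8.1 pos [0.5278 0.1175 0.2772] yaw_tool_y -0.1642 F [ 0.3 -0.9 -4.1] M [0.05 0.03 0.01] w 0.225 g 58.9 j [ 0.08 -0.16  1.78 -0.    1.53  0.25]
shift cm (tool) [0.93 0.12 5.72] turn deg [0.01 0.03 0.02] world [ 0.27  0.9  -5.72]
```

View pics/m4.png

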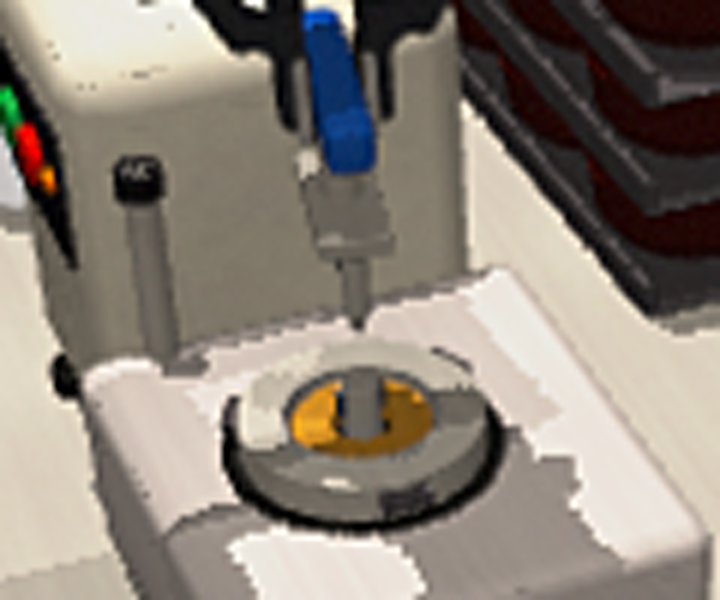

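The side view shows the spanner hanging upright above and slightly behind the ring, with its near pin tip at about (209.8,115) in the full frame. I'll compare predicted pin and hole pixels in this same view to find the offset along the handle.

Run:
```python
from h import *
import pickle
f=pickle.load(open("f2.pkl","rb")); a=pickle.load(open("f1.pkl","rb"))["side"]; g=a["img"].astype(float)
y,x=np.mgrid[131:140,207:217]; p=g[y,x].sum(2); w=np.clip(330-p,0,None); w[np.hypot(x-211.7,y-135.2)>2.6]=0
print(p.astype(int)); print("hole px",(w*x).sum()/w.sum(),(w*y).sum()/w.sum())
yaw=-.1642; X=np.array([np.cos(yaw),np.sin(yaw),0]); Y=np.array([-np.sin(yaw),np.cos(yaw),0]); Z=np.array([0,0,1])
T=np.array([0.5278,0.1175,0.2772]); S=lambda q,o=0:T+X*q[0]+Y*(q[1]+o)+Z*(q[2]-.091)
C=np.array([.5305,.1265,.1093]); print("hole predicted",proj(f,C-.023*Y),proj(f,C+.023*Y))
for n,q in(("pin tip",(0,-.023,-.007)),("leg bottom",(0,-.023,0)),("bridge end top",(0,-.036,.044)),("handle end bot L",(-.01,-.05,.08)),("bot R",(.01,-.05,.08)),("top L",(-.01,-.05,.102)),("top R",(.01,-.05,.102))): print(n,proj(f,S(q)),"per mm y",proj(f,S(q,.001))-proj(f,S(q)))
hsv=cv2.cvtColor(f["img"],cv2.COLOR_BGR2HSV); c,s,m=blob(cv2.inRange(hsv,(100,110,60),(125,255,255)),(190,55,225,95)); print("blue",s)
for r in range(s[1]+s[3]-10,s[1]+s[3]): q=np.nonzero(m[r])[0]; print(r,q.min(),q.max())
print(f["img"].astype(int).sum(2)[106:120,203:217])
```

```text
[[205 287 297 291 278 246 225 185 397 452]
 [250 323 323 310 309 338 385 398 449 445]
 [460 441 440 405 397 464 461 444 427 430]
 [430 442 443 411 292 369 432 425 426 459]
 [447 456 443 313 227 286 453 504 501 564]
 [539 542 543 544 497 539 621 646 615 604]
 [623 630 627 624 620 627 629 617 609 603]
 [610 614 621 612 606 602 616 622 617 615]
 [614 614 623 622 615 611 619 635 630 616]]
hole px 211.13366336633663 134.8118811881188
hole predicted [210.79254268 134.6508326 ] [208.09733467 124.4877385 ]
pin tip [209.12071999 114.29053027] per mm y [-0.06184248 -0.22503561]
leg bottom [208.93464899 111.93221085] per mm y [-0.06198491 -0.22457393]
bridge end top [208.55398682  99.55998395] per mm y [-0.06387595 -0.22479831]
handle end bot L [204.17325648  90.04651958] per mm y [-0.06322531 -0.22618303]
bot R [212.70098619  89.04813842] per mm y [-0.06832717 -0.22488369]
top L [203.47181554  81.68747656] per mm y [-0.0636554  -0.22403042]
top R [212.11910906  80.70083278] per mm y [-0.06890138 -0.22272714]
blue [200  62  12  27 205]
79 203 211
80 203 211
81 203 211
82 203 211
83 204 211
84 2
[... 177 characters left out ...]
0 362 353 273 293 292 266 294 369 361 352 313 306]
 [357 363 365 357 279 290 291 268 257 317 308 276 306 324]
 [346 348 361 357 299 284 295 266 245 338 393 380 382 443]
 [311 309 333 340 260 281 297 263 256 456 653 638 641 643]
 [392 313 317 392 350 280 270 255 398 652 621 606 605 615]
 [366 376 438 666 627 329 157 253 587 621 609 602 599 604]
 [628 632 633 636 607 413 160 294 655 609 601 603 607 600]
 [596 605 610 616 630 621 492 482 626 606 600 607 612 610]
 [588 587 597 606 620 605 555 565 559 550 546 598 606 602]
 [579 535 554 549 540 521 528 533 528 523 513 518 538 533]
 [597 521 521 522 530 533 536 535 543 538 533 528 525 528]
 [527 534 534 533 543 546 553 551 550 547 542 539 536 532]]
```

>>> {"method": "move_arm", "body": {
  "rows": [
    [0.9, 0.11, 0.5, 0, 0, 0, -1],
    [0, 0, 1.2, 0, 0, 0, -1],
    [0, 0, 1.5, 0, 0, 0, -1],
    [0, 0, 1.5, 0, 0, 0, -1],
    [0, 0, 1.0, 0, 0, 0, -1],
    [0, 0, 0.6, 0, 0, 0, -1],
    [0, 0, 0, 0, 0, 0, -1],
    [0, 0, 0, 0, 0, 0, -1],
    [0, 0, 0, 0, 0, 0, -1]
  ]
}}

```text
time: 9.05
tool_pos: [0.5311, 0.1267, 0.2149]
tool_rot: [0.0, 0.763, 0.647, 0.001]
contact_force: [0.1, 0.1, -2.7]
gripper_width: 0.225
grasp_force: 58.8
```

Run:
```python
from h import *
goal([0.5304,0.1262,0.209],-0.1645)
f=grab('side',2)
cv2.imwrite('pics/m5.png',cv2.resize(f['img'][70:150,170:250],None,fx=7,fy=7,interpolation=cv2.INTER_CUBIC))
```

```text
t 9.05 pos [0.5311 0.1267 0.2149] yaw_tool_y -0.1641 F [ 0.1  0.1 -2.7] M [ 0.01 -0.   -0.  ] w 0.225 g 58.8 j [ 0.1  -0.11  1.83 -0.    1.42  0.26]
shift cm (tool) [-0.06 -0.07  0.59] turn deg [ 0.09 -0.02  0.02] world [-0.07 -0.05 -0.59]
```

View pics/m5.png

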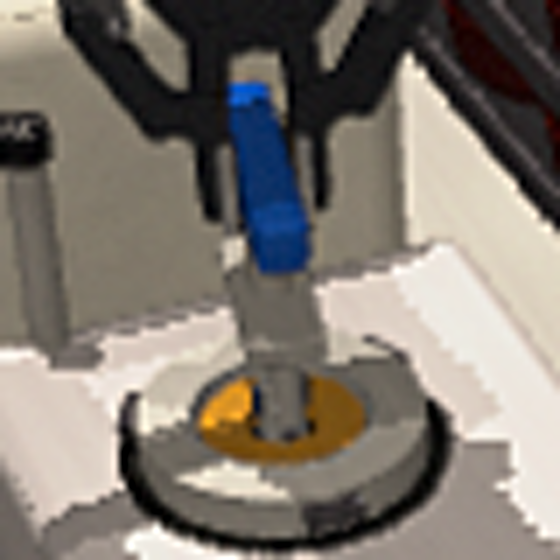

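The side view shows the near pin tip at about (211.4,131.7), just above the near hole. The spanner is upright and straddles the spindle. I'm approaching gently.

>>> {"method": "move_arm", "body": {
  "rows": [
    [-0.06, -0.07, 0.2, 0, 0, 0, -1],
    [0, 0, 0.2, 0, 0, 0, -1],
    [0, 0, 0.2, 0, 0, 0, -1],
    [0, 0, 0.1, 0, 0, 0, -1],
    [0, 0, 0.1, 0, 0, 0, -1],
    [0, 0, 0, 0, 0, 0, -1],
    [0, 0, 0, 0, 0, 0, -1]
  ]
}}

```text
time: 9.73
tool_pos: [0.5299, 0.126, 0.2058]
tool_rot: [0.0, 0.763, 0.647, 0.0]
contact_force: [1.4, -0.1, -3.9]
gripper_width: 0.224
grasp_force: 58.8
```

```bash
python3 -c "
from h import *
goal([0.5304,0.1262,0.2005],-0.1645)"
```

```text
t 9.73 pos [0.5299 0.126  0.2058] yaw_tool_y -0.1642 F [ 1.4 -0.1 -3.9] M [-0.14 -0.26  0.03] w 0.224 g 58.8 j [ 0.1  -0.11  1.85 -0.    1.4   0.26]
shift cm (tool) [0.03 0.04 0.53] turn deg [0.02 0.01 0.02] world [ 0.05  0.02 -0.53]
```

The pins appear to be below the lowest possible ring face already, so they are entering. I'm continuing down.

>>> {"method": "move_arm", "body": {
  "rows": [
    [0.02, 0.04, 0.1, 0, 0, 0, -1],
    [0, 0, 0.1, 0, 0, 0, -1],
    [0, 0, 0.1, 0, 0, 0, -1],
    [0, 0, 0, 0, 0, 0, -1],
    [0, 0, 0, 0, 0, 0, -1]
  ]
}}

```text
time: 10.15
tool_pos: [0.5301, 0.1261, 0.2027]
tool_rot: [0.0, 0.763, 0.647, -0.0]
contact_force: [0.5, -1.7, -4.1]
gripper_width: 0.228
grasp_force: 59.0
```

```bash
python3 -c "
from h import *
goal([0.5304,0.1262,0.2005],-0.1645)"
```

```text
t 10.15 pos [0.5301 0.1261 0.2027] yaw_tool_y -0.1641 F [ 0.5 -1.7 -4.1] M [-0.34 -0.05  0.04] w 0.228 g 59.0 j [ 0.1  -0.1   1.85 -0.    1.4   0.26]
shift cm (tool) [0.01 0.03 0.22] turn deg [-0.01  0.02  0.02] world [ 0.03  0.01 -0.22]
```

>>> {"method": "move_arm", "body": {
  "rows": [
    [-0.03, 0, 0.08, 0, 0, 0, -1],
    [0, 0, 0.07, 0, 0, 0, -1],
    [0, 0, 0.05, 0, 0, 0, -1],
    [0, 0, 0, 0, 0, 0, -1],
    [0, 0, 0, 0, 0, 0, -1]
  ]
}}

```text
time: 10.57
tool_pos: [0.5301, 0.126, 0.2008]
tool_rot: [-0.0, 0.763, 0.647, -0.0]
contact_force: [1.2, -0.5, -3.2]
gripper_width: 0.221
grasp_force: 59.0
```

```bash
python3 -c "
from h import *
goal([0.5304,0.1262,0.2005],-0.1645)"
```

```text
t 10.57 pos [0.5301 0.126  0.2008] yaw_tool_y -0.1641 F [ 1.2 -0.5 -3.2] M [-0.24 -0.05 -0.01] w 0.221 g 59.0 j [ 0.1  -0.1   1.85  0.    1.4   0.26]
shift cm (tool) [0.02 0.02 0.03] turn deg [-0.01  0.    0.02] world [ 0.03  0.02 -0.03]
```

>>> {"method": "move_arm", "body": {
  "rows": [
    [0, 0, 0.04, 0, 0, 0, -1],
    [0, 0, 0.04, 0, 0, 0, -1],
    [0, 0, 0, 0, 0, 0, -1]
  ]
}}

```text
time: 10.82
tool_pos: [0.5302, 0.126, 0.2005]
tool_rot: [0.0, 0.763, 0.647, 0.0]
contact_force: [-1.0, -1.9, -0.7]
gripper_width: 0.226
grasp_force: 59.3
```

>>> {"method": "move_arm", "body": {
  "rows": [
    [0, 0, 0.04, 0, 0, 0, -1],
    [0, 0, 0.03, 0, 0, 0, -1],
    [0, 0, 0, 0, 0, 0, -1]
  ]
}}

```text
time: 11.07
tool_pos: [0.5304, 0.126, 0.2004]
tool_rot: [0.0, 0.763, 0.647, 0.0]
contact_force: [-3.0, -0.7, 3.2]
gripper_width: 0.224
grasp_force: 60.0
```

The pins are seated: the force rises at TCP z 0.2004, which puts the ring face at about 109.2 mm, so about 0.55 rad remains. I'm screwing clockwise and following the thread down.

>>> {"method": "move_arm", "body": {
  "rows": [
    [0, 0, 0.014, 0, 0, 2, -1],
    [0, 0, 0.014, 0, 0, 2, -1],
    [0, 0, 0.014, 0, 0, 2, -1],
    [0, 0, 0.014, 0, 0, 2, -1],
    [0, 0, 0.014, 0, 0, 2, -1],
    [0, 0, 0, 0, 0, 0, -1]
  ]
}}

```text
time: 11.57
tool_pos: [0.531, 0.1259, 0.1999]
tool_rot: [0.001, 0.816, 0.578, 0.001]
contact_force: [0.6, -1.5, 3.1]
gripper_width: 0.226
grasp_force: 60.0
```

```bash
python3 -c "
from h import *
goal([0.5304,0.1262,0.2005],-0.1645)"
```

```text
t 11.57 pos [0.531  0.1259 0.1999] yaw_tool_y -0.3388 F [ 0.6 -1.5  3.1] M [-0.43  0.13  0.13] w 0.226 g 60.0 j [ 0.1  -0.1   1.85 -0.    1.39  0.44]
shift cm (tool) [ 0.01 -0.07 -0.06] turn deg [ 0.15 -0.02 -9.99] world [-0.06  0.03  0.06]
```

>>> {"method": "move_arm", "body": {
  "rows": [
    [0, 0, 0.014, 0, 0, 2, -1],
    [0, 0, 0.014, 0, 0, 2, -1],
    [0, 0, 0.014, 0, 0, 2, -1],
    [0, 0, 0.014, 0, 0, 2, -1],
    [0, 0, 0.014, 0, 0, 2, -1],
    [0, 0, 0.014, 0, 0, 2, -1],
    [0, 0, 0.014, 0, 0, 2, -1],
    [0, 0, 0, 0, 0, 0, -1]
  ]
}}

```text
time: 12.23
tool_pos: [0.5311, 0.1258, 0.1989]
tool_rot: [0.001, 0.88, 0.474, 0.001]
contact_force: [0.7, -2.5, 4.0]
gripper_width: 0.223
grasp_force: 60.0
```

```bash
python3 -c "
from h import *
goal([0.5304,0.1262,0.2005],-0.1645)"
```

```text
t 12.23 pos [0.5311 0.1258 0.1989] yaw_tool_y -0.5825 F [ 0.7 -2.5  4. ] M [-0.53  0.04  0.14] w 0.223 g 60.0 j [ 0.1  -0.1   1.85 -0.    1.39  0.68]
shift cm (tool) [-0.   -0.08 -0.16] turn deg [  0.16  -0.03 -23.95] world [-0.07  0.04  0.16]
```

>>> {"method": "move_arm", "body": {
  "rows": [
    [0, 0, 0.007, 0, 0, 1, -1],
    [0, 0, 0.007, 0, 0, 1, -1],
    [0, 0, 0.007, 0, 0, 1, -1],
    [0, 0, 0.007, 0, 0, 1, -1],
    [0, 0, 0.007, 0, 0, 1, -1],
    [0, 0, 0, 0, 0, 0, -1]
  ]
}}

```text
time: 12.73
tool_pos: [0.5311, 0.1258, 0.1985]
tool_rot: [0.001, 0.9, 0.435, 0.001]
contact_force: [0.3, -3.3, 6.0]
gripper_width: 0.221
grasp_force: 60.2
```

```bash
python3 -c "
from h import *
goal([0.5304,0.1262,0.2005],-0.1645)"
```

```text
t 12.73 pos [0.5311 0.1258 0.1985] yaw_tool_y -0.6707 F [ 0.3 -3.3  6. ] M [-0.73 -0.11  0.11] w 0.221 g 60.2 j [ 0.1  -0.1   1.85 -0.    1.39  0.77]
shift cm (tool) [-0.01 -0.08 -0.2 ] turn deg [  0.16  -0.04 -29.  ] world [-0.07  0.04  0.2 ]
```

>>> {"method": "move_arm", "body": {
  "rows": [
    [-0.03, 0.02, 0.007, 0, 0, 1, -1],
    [0, 0, 0.007, 0, 0, 1, -1],
    [0, 0, 0.005, 0, 0, 1, -1],
    [0, 0, 0, 0, 0, 0, -1]
  ]
}}

```text
time: 13.07
tool_pos: [0.5311, 0.1256, 0.1983]
tool_rot: [0.001, 0.911, 0.411, 0.001]
contact_force: [0.7, -3.2, 5.7]
gripper_width: 0.222
grasp_force: 60.2
```

```bash
python3 -c "
from h import *
goal([0.5304,0.1262,0.2005],-0.1645)"
```

```text
t 13.07 pos [0.5311 0.1256 0.1983] yaw_tool_y -0.723 F [ 0.7 -3.2  5.7] M [-0.55 -0.14  0.11] w 0.222 g 60.2 j [ 0.1  -0.1   1.85 -0.    1.39  0.82]
shift cm (tool) [-0.   -0.09 -0.22] turn deg [  0.15  -0.08 -32.  ] world [-0.07  0.06  0.22]
```

>>> {"method": "move_arm", "body": {
  "rows": [
    [0, 0, 0.005, 0, 0, 1, -1],
    [0, 0, 0.005, 0, 0, 1, -1],
    [0, 0, 0, 0, 0, 0, -1]
  ]
}}

```text
time: 13.32
tool_pos: [0.5311, 0.1256, 0.1982]
tool_rot: [0.001, 0.919, 0.395, 0.001]
contact_force: [0.2, -2.4, 5.1]
gripper_width: 0.226
grasp_force: 60.2
```

```bash
python3 -c "
from h import *
goal([0.5304,0.1262,0.2005],-0.1645)"
```

```text
t 13.32 pos [0.5311 0.1256 0.1982] yaw_tool_y -0.7579 F [ 0.2 -2.4  5.1] M [-0.49 -0.18  0.18] w 0.226 g 60.2 j [ 0.1  -0.1   1.85 -0.    1.39  0.85]
shift cm (tool) [-0.   -0.09 -0.23] turn deg [  0.15  -0.08 -34.  ] world [-0.07  0.06  0.23]
```

>>> {"method": "move_arm", "body": {
  "rows": [
    [0, 0, 0.005, 0, 0, 1, -1],
    [0, 0, 0.005, 0, 0, 1, -1],
    [0, 0, 0, 0, 0, 0, -1]
  ]
}}

```text
time: 13.57
tool_pos: [0.5311, 0.1256, 0.198]
tool_rot: [0.001, 0.925, 0.379, 0.001]
contact_force: [0.9, -1.9, 4.6]
gripper_width: 0.228
grasp_force: 60.2
```

```bash
python3 -c "
from h import *
goal([0.5304,0.1262,0.2005],-0.1645)"
```

```text
t 13.57 pos [0.5311 0.1256 0.198 ] yaw_tool_y -0.7931 F [ 0.9 -1.9  4.6] M [-0.53 -0.2   0.16] w 0.228 g 60.2 j [ 0.1  -0.1   1.85 -0.    1.39  0.89]
shift cm (tool) [-0.01 -0.09 -0.25] turn deg [  0.15  -0.08 -36.02] world [-0.07  0.06  0.25]
```

>>> {"method": "move_arm", "body": {
  "rows": [
    [0, 0, 0.005, 0, 0, 1, -1],
    [0, 0, 0.005, 0, 0, 1, -1],
    [0, 0, 0, 0, 0, 0, -1]
  ]
}}

```text
time: 13.82
tool_pos: [0.5311, 0.1256, 0.1979]
tool_rot: [0.001, 0.932, 0.363, 0.001]
contact_force: [1.5, -1.9, 4.9]
gripper_width: 0.226
grasp_force: 60.2
```

```bash
python3 -c "
from h import *
goal([0.5304,0.1262,0.2005],-0.1645)"
```

```text
t 13.82 pos [0.5311 0.1256 0.1979] yaw_tool_y -0.828 F [ 1.5 -1.9  4.9] M [-0.58 -0.24  0.13] w 0.226 g 60.2 j [ 0.1  -0.1   1.85 -0.    1.39  0.92]
shift cm (tool) [-0.01 -0.09 -0.26] turn deg [  0.15  -0.08 -38.02] world [-0.07  0.06  0.26]
```

>>> {"method": "move_arm", "body": {
  "rows": [
    [0, 0, 0.005, 0, 0, 1, -1],
    [0, 0, 0, 0, 0, 1, -1],
    [0, 0, 0, 0, 0, 0, -1]
  ]
}}

```text
time: 14.07
tool_pos: [0.5311, 0.1255, 0.1979]
tool_rot: [0.001, 0.938, 0.347, 0.001]
contact_force: [0.8, -2.4, 4.5]
gripper_width: 0.222
grasp_force: 60.3
```

```bash
python3 -c "
from h import *
goal([0.5304,0.1262,0.2005],-0.1645)"
```

```text
t 14.07 pos [0.5311 0.1255 0.1979] yaw_tool_y -0.8618 F [ 0.8 -2.4  4.5] M [-0.57 -0.19  0.53] w 0.222 g 60.3 j [ 0.1  -0.1   1.85 -0.    1.39  0.96]
shift cm (tool) [-0.01 -0.09 -0.26] turn deg [  0.16  -0.07 -39.95] world [-0.07  0.07  0.26]
```

The moment jumped to 0.53 N m and the sinking stopped, so the ring is on its stop, home. I'm holding briefly, relieving the turn within the hole play, and lifting straight out.

>>> {"method": "move_arm", "body": {
  "rows": [
    [0, 0, 0, 0, 0, 0, -1],
    [0, 0, 0, 0, 0, 0, -1],
    [0, 0, 0, 0, 0, 0, -1],
    [0, 0, 0, 0, 0, 0, -1]
  ]
}}

```text
time: 14.4
tool_pos: [0.5311, 0.1256, 0.1978]
tool_rot: [0.001, 0.938, 0.347, 0.001]
contact_force: [1.5, -2.2, 5.2]
gripper_width: 0.224
grasp_force: 60.3
```

```bash
python3 -c "
from h import *
goal([0.5304,0.1262,0.2005],-0.1645)"
```

```text
t 14.4 pos [0.5311 0.1256 0.1978] yaw_tool_y -0.8613 F [ 1.5 -2.2  5.2] M [-0.56 -0.21  0.58] w 0.224 g 60.3 j [ 0.1  -0.1   1.85 -0.    1.39  0.96]
shift cm (tool) [-0.01 -0.09 -0.27] turn deg [  0.16  -0.07 -39.92] world [-0.07  0.06  0.27]
```

>>> {"method": "move_arm", "body": {
  "rows": [
    [0, 0, 0, 0, 0, -1.5, -1],
    [0, 0, -0.03, 0, 0, -1.5, -1],
    [0, 0, 0, 0, 0, 0, -1],
    [0, 0, -0.05, 0, 0, 0, -1],
    [0, 0, -0.1, 0, 0, 0, -1],
    [0, 0, -0.1, 0, 0, 0, -1],
    [0, 0, 0, 0, 0, 0, -1]
  ]
}}

```text
time: 14.98
tool_pos: [0.53, 0.1255, 0.1983]
tool_rot: [0.0, 0.929, 0.371, -0.0]
contact_force: [5.4, -0.9, -3.6]
gripper_width: 0.222
grasp_force: 59.0
```

```bash
python3 -c "
from h import *
goal([0.5304,0.1262,0.2005],-0.1645)"
```

```text
t 14.98 pos [0.53   0.1255 0.1983] yaw_tool_y -0.8101 F [ 5.4 -0.9 -3.6] M [-0.39 -1.21  0.08] w 0.222 g 59.0 j [ 0.1  -0.1   1.85 -0.    1.39  0.91]
shift cm (tool) [ 0.07 -0.03 -0.22] turn deg [-0.000e+00  1.000e-02 -3.699e+01] world [0.04 0.07 0.22]
```

>>> {"method": "move_arm", "body": {
  "rows": [
    [0.04, 0.04, 0, 0, 0, 0, -1],
    [0.02, 0.02, -0.1, 0, 0, 0, -1],
    [0, 0, -0.2, 0, 0, 0, -1],
    [0, 0, 0, 0, 0, 0, -1]
  ]
}}

```text
time: 15.32
tool_pos: [0.5302, 0.1253, 0.202]
tool_rot: [-0.0, 0.929, 0.371, -0.001]
contact_force: [1.9, -2.3, -5.4]
gripper_width: 0.222
grasp_force: 58.8
```

```bash
python3 -c "
from h import *
goal([0.5304,0.1262,0.2005],-0.1645)"
```

```text
t 15.32 pos [0.5302 0.1253 0.202 ] yaw_tool_y -0.81 F [ 1.9 -2.3 -5.4] M [-0.64 -0.43  0.04] w 0.222 g 58.8 j [ 0.1  -0.1   1.85 -0.    1.4   0.91]
shift cm (tool) [ 0.08 -0.05  0.15] turn deg [ -0.12   0.12 -36.98] world [ 0.02  0.09 -0.15]
```

>>> {"method": "move_arm", "body": {
  "rows": [
    [0, 0, -0.3, 0, 0, 0, -1],
    [0, 0, -0.5, 0, 0, 0, -1],
    [0, 0, -1, 0, 0, 0, -1],
    [0, 0, -1.5, 0, 0, 0, -1],
    [0, 0, -2, 0, 0, 0, -1],
    [0, 0, -1.7, 0, 0, 0, -1],
    [0, 0, -0.8, 0, 0, -5, -1],
    [0, 0, 0, 0, 0, -7, -1],
    [0, 0, 0, 0, 0, -7, -1],
    [0, 0, 0, 0, 0, -7, -1],
    [0, 0, 0, 0, 0, -7, -1],
    [0, 0, 0, 0, 0, -7, -1],
    [0, 0, 0, 0, 0, -7, -1],
    [0, 0, 0, 0, 0, -5, -1],
    [0, 0, 0, 0, 0, -3.8, -1],
    [0, 0, 0, 0, 0, 0, -1],
    [0, 0, 0, 0, 0, 0, -1]
  ]
}}

```text
time: 16.73
tool_pos: [0.5308, 0.1259, 0.2816]
tool_rot: [-0.0, 0.647, 0.762, 0.0]
contact_force: [0.2, 0.5, -3.6]
gripper_width: 0.225
grasp_force: 59.2
```

Run:
```python
from h import *
goal([0.4411,-0.2348,0.28],0.1627)
f=grab('side',2)
cv2.imwrite('pics/m6.png',cv2.resize(f['img'][50:150,160:260],None,fx=6,fy=6,interpolation=cv2.INTER_CUBIC))
```

```text
t 16.73 pos [0.5308 0.1259 0.2816] yaw_tool_y 0.1624 F [ 0.2  0.5 -3.6] M [-0.02 -0.02 -0.01] w 0.225 g 59.2 j [ 0.1  -0.15  1.76  0.    1.54 -0.07]
shift cm (tool) [-34.15 -14.69   0.13] turn deg [ 0.02 -0.04 -0.02] world [ -8.97 -36.07  -0.16]
```

View pics/m6.png

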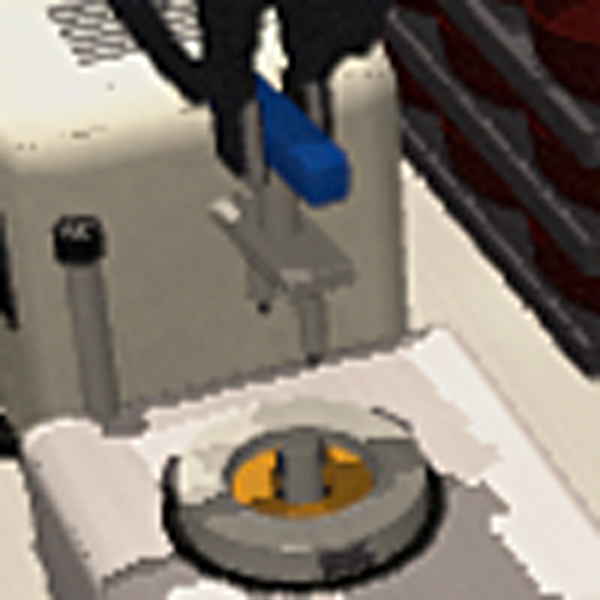

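The side view shows the spanner clear of the ring, with both pin tips visible at about (204,101.3) and (212.5,110). The ring now sits deeper in the bore. I'm moving back over the holder.

>>> {"method": "move_arm", "body": {
  "rows": [
    [-1.2, -0.5, 0, 0, 0, 0, -1],
    [-2.4, -1, 0, 0, 0, 0, -1],
    [-2.5, -1.1, 0, 0, 0, 0, -1],
    [-2.5, -1.1, 0, 0, 0, 0, -1],
    [-2.5, -1.1, 0, 0, 0, 0, -1],
    [-2.5, -1.1, 0, 0, 0, 0, -1],
    [-2.5, -1.1, 0, 0, 0, 0, -1],
    [-2.5, -1.1, 0, 0, 0, 0, -1],
    [-2.5, -1.1, 0, 0, 0, 0, -1],
    [-2.5, -1.1, 0, 0, 0, 0, -1],
    [-2.5, -1.1, 0, 0, 0, 0, -1],
    [-2.5, -1.1, 0, 0, 0, 0, -1],
    [-2.5, -1.1, 0, 0, 0, 0, -1],
    [-2, -0.8, 0, 0, 0, 0, -1],
    [-1, -0.4, 0, 0, 0, 0, -1],
    [0, 0, 0, 0, 0, 0, -1],
    [0, 0, 0, 0, 0, 0, -1],
    [0, 0, 0, 0, 0, 0, -1]
  ]
}}

```text
time: 18.33
tool_pos: [0.4407, -0.2343, 0.2806]
tool_rot: [-0.0, 0.647, 0.763, 0.0]
contact_force: [0.5, 0.4, -4.1]
gripper_width: 0.224
grasp_force: 59.2
```

Run:
```python
from h import *
goal([0.4411,-0.2348,0.1622],0.1627)
f=manip.grab_frame("side")
yaw=.1624; Y=np.array([-np.sin(yaw),np.cos(yaw),0]); T=np.array([.5308,.1259,.2816])
for s in(-1,1): print("pin",s,proj(f,T+s*.023*Y-[0,0,.098]))
```

```text
t 18.33 pos [ 0.4407 -0.2343  0.2806] yaw_tool_y 0.1643 F [ 0.5  0.4 -4.1] M [0.04 0.01 0.  ] w 0.224 g 59.2 j [-0.64 -0.27  1.86  0.    1.55 -0.8 ]
shift cm (tool) [-0.06  0.03 11.84] turn deg [ 0.01 -0.04  0.09] world [  0.04  -0.05 -11.84]
pin -1 [211.94297519 110.13357642]
pin 1 [203.53846109 101.40187349]
```

>>> {"method": "move_arm", "body": {
  "rows": [
    [-0.05, 0.03, 1.5, 0, 0, 0, -1],
    [0, 0, 2.5, 0, 0, 0, -1],
    [0, 0, 2.5, 0, 0, 0, -1],
    [0, 0, 2.5, 0, 0, 0, -1],
    [0, 0, 2.3, 0, 0, 0, -1],
    [0, 0, 1, 0, 0, 0, -1],
    [0, 0, 0.6, 0, 0, 0, -1],
    [0, 0, 0.5, 0, 0, 0, -1],
    [0, 0, 0.5, 0, 0, 0, -1],
    [0, 0, 0, 0, 0, 0, -1],
    [0, 0, 0, 0, 0, 0, -1]
  ]
}}

```text
time: 19.3
tool_pos: [0.4416, -0.2358, 0.1426]
tool_rot: [0.001, 0.647, 0.763, 0.0]
contact_force: [0.1, 0.2, -3.8]
gripper_width: 0.221
grasp_force: 59.1
```

Run:
```python
from h import *
goal([0.4411,-0.2348,0.1025],0.1627)
```

```text
t 19.3 pos [ 0.4416 -0.2358  0.1426] yaw_tool_y 0.1641 F [ 0.1  0.2 -3.8] M [ 0.04  0.03 -0.03] w 0.221 g 59.1 j [-0.64 -0.16  2.    0.    1.3  -0.8 ]
shift cm (tool) [ 0.11 -0.03  4.01] turn deg [0.06 0.06 0.08] world [-0.05  0.1  -4.01]
```

>>> {"method": "move_arm", "body": {
  "rows": [
    [0.1, -0.03, 0.3, 0, 0, 0, -1],
    [0, 0, 0.4, 0, 0, 0, -1],
    [0, 0, 0.4, 0, 0, 0, -1],
    [0, 0, 0.4, 0, 0, 0, -1],
    [0, 0, 0, 0, 0, 0, -1]
  ]
}}

```text
time: 19.72
tool_pos: [0.4399, -0.2341, 0.1253]
tool_rot: [-0.001, 0.647, 0.763, -0.0]
contact_force: [-0.1, 1.0, -4.2]
gripper_width: 0.225
grasp_force: 59.2
```

Run:
```python
from h import *
goal([0.4411,-0.2348,0.1025],0.1627)
```

```text
t 19.72 pos [ 0.4399 -0.2341  0.1253] yaw_tool_y 0.164 F [-0.1  1.  -4.2] M [0.03 0.01 0.  ] w 0.225 g 59.2 j [-0.64 -0.14  2.02 -0.    1.27 -0.8 ]
shift cm (tool) [-0.09  0.11  2.28] turn deg [-0.09 -0.09  0.07] world [ 0.12 -0.07 -2.28]
```

In the pocket with no contact force. Going on down to the seat.

>>> {"method": "move_arm", "body": {
  "rows": [
    [0, 0, 0.4, 0, 0, 0, -1],
    [0, 0.04, 0.4, 0, 0, 0, -1],
    [0, 0, 0.4, 0, 0, 0, -1],
    [0, 0, 0.4, 0, 0, 0, -1],
    [0, 0, 0.3, 0, 0, 0, -1],
    [0, 0, 0.2, 0, 0, 0, -1],
    [0, 0, 0, 0, 0, 0, -1],
    [0, 0, 0, 0, 0, 0, -1]
  ]
}}

```text
time: 20.38
tool_pos: [0.4409, -0.2344, 0.1055]
tool_rot: [-0.0, 0.647, 0.763, -0.0]
contact_force: [0.6, -0.1, -3.8]
gripper_width: 0.222
grasp_force: 59.3
```

Run:
```python
from h import *
goal([0.4411,-0.2348,0.1025],0.1627)
```

```text
t 20.38 pos [ 0.4409 -0.2344  0.1055] yaw_tool_y 0.164 F [ 0.6 -0.1 -3.8] M [ 0.02  0.02 -0.05] w 0.222 g 59.3 j [-0.64 -0.11  2.03 -0.    1.23 -0.8 ]
shift cm (tool) [-0.04  0.01  0.3 ] turn deg [-0.01 -0.    0.08] world [ 0.02 -0.04 -0.3 ]
```

>>> {"method": "move_arm", "body": {
  "rows": [
    [0, 0, 0.15, 0, 0, 0, -1],
    [0, 0, 0.1, 0, 0, 0, -1],
    [0, 0, 0.07, 0, 0, 0, -1],
    [0, 0, 0.03, 0, 0, 0, -1],
    [0, 0, 0, 0, 0, 0, -1],
    [0, 0, 0, 0, 0, 0, -1]
  ]
}}

```text
time: 20.88
tool_pos: [0.441, -0.2345, 0.1022]
tool_rot: [0.0, 0.647, 0.763, 0.0]
contact_force: [-1.6, -0.6, -3.8]
gripper_width: 0.22
grasp_force: 59.5
```

>>> {"method": "move_arm", "body": {
  "rows": [
    [0, 0, 0.03, 0, 0, 0, -1],
    [0, 0, 0, 0, 0, 0, -1],
    [0, 0, 0, 0, 0, 0, -0.4],
    [0, 0, 0, 0, 0, 0, -0.1],
    [0, 0, 0, 0, 0, 0, 0.3],
    [0, 0, 0, 0, 0, 0, 0.7],
    [0, 0, 0, 0, 0, 0, 0.7],
    [0, 0, 0, 0, 0, 0, 0.7],
    [0, 0, -1, 0, 0, 0, 0.7],
    [0, 0, -2, 0, 0, 0, 0.7],
    [0, 0, -3, 0, 0, 0, 0.7],
    [0, 0, -4, 0, 0, 0, 0.7],
    [0, 0, -4, 0, 0, 0, 0.7],
    [0, 0, -4, 0, 0, 0, 0.7],
    [-4, 0, 0, 0, 0, 0, 0.7],
    [-4, 0, 0, 0, 0, 0, 0.7],
    [-4, 0, 0, 0, 0, 0, 0.7],
    [-4, 0, 0, 0, 0, 0, 0.7],
    [0, 0, 0, 0, 0, 0, 0.7],
    [0, 0, 0, 0, 0, 0, 0.7]
  ]
}}

```text
time: 22.55
tool_pos: [0.4668, -0.3939, 0.2815]
tool_rot: [-0.001, 0.648, 0.762, 0.0]
contact_force: [0.4, 0.3, -0.4]
gripper_width: 0.847
grasp_force: 0.0
```

Run:
```python
from h import *
import pickle
goal([0.4411,-0.2348,0.1025],0.1627)
d={n:grab(n,2) for n in("top","side")}; a=pickle.load(open("f1.pkl","rb"))
C={}
for n,b in(("top",(255,215,305,245)),("side",(195,210,260,295))):
    for k,g in(("old",a[n]),("new",d[n])):
        hsv=cv2.cvtColor(g["img"],cv2.COLOR_BGR2HSV); c,s,m=blob(cv2.inRange(hsv,(100,110,60),(125,255,255)),b); print(n,k,c.round(2),s); C[n,k]=c
for k in("old","new"): print(k,cross(a["top"],C["top",k],a["side"],C["side",k]))
t=lambda n,b:cv2.resize(d[n]["img"][b[1]:b[3],b[0]:b[2]],(400,300),interpolation=cv2.INTER_CUBIC)
cv2.imwrite('pics/m7.png',np.vstack([np.hstack([t("top",(250,205,310,250)),t("top",(110,170,174,218+10))]),np.hstack([t("side",(180,205,280,280+5)),t("side",(180,100,244,148))])]))
```

```text
t 22.55 pos [ 0.4668 -0.3939  0.2815] yaw_tool_y 0.1617 F [ 0.4  0.3 -0.4] M [ 0.04  0.04 -0.07] w 0.847 g 0.0 j [-0.82  0.    1.61  0.    1.53 -0.98]
shift cm (tool) [16.09  0.04 17.92] turn deg [-0.04 -0.07 -0.06] world [ -2.57  15.91 -17.9 ]
top old [279.93 231.42] [262 226  37  12 264]
top new [279.75 231.42] [262 226  37  12 260]
side old [223.43 236.99] [210 219  28  37 414]
side new [223.55 237.08] [210 219  28  37 412]
old [ 0.44128158 -0.23439917  0.10155187]
new [ 0.44145186 -0.23402927  0.10075198]
```

View pics/m7.png

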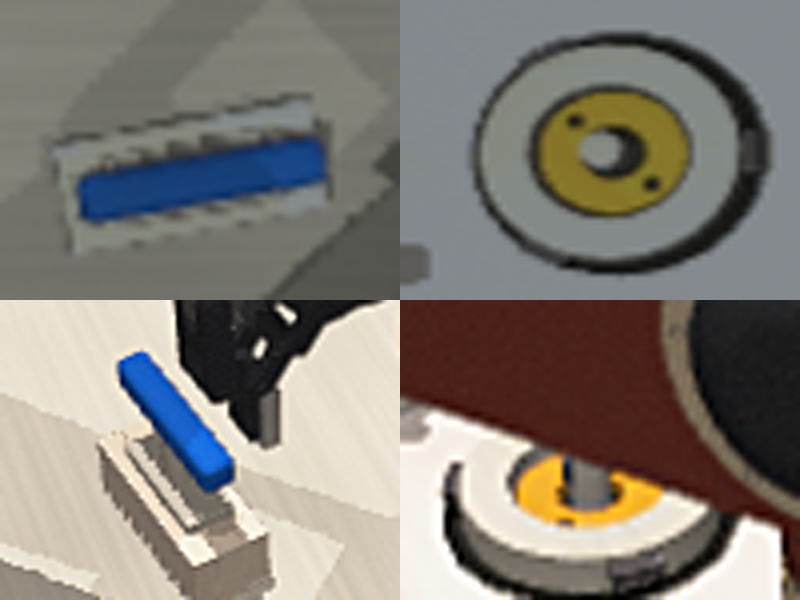

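The spanner is back fully in its holder: the handle is at (279.8,231.4) top and (223.6,237.1) side, as at the start. The ring's holes have turned about 0.62 rad to the stop, and the gripper is clear. Handing the job in.

```bash
python3 -c "
from plant import manip
print(manip.job_done())"
```

```text
the job is handed in; nothing more can be done
None
```

I screwed the ring clockwise about 0.62 rad to its stop, stood the spanner back fully down in its white holder, let go, and handed the job in at about 23 s (no verdict was returned).

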